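# Clamp the flat stake in the crank vise

### The job

Stand the T-shaped stake with the flat bar head (not the domed one) upright on the bed of the vise between its open jaws, head bar lengthways along the jaw faces, and let go of it. Then take the crank by its wooden spinning grip and wind it clockwise at a steady, unhurried pace of at most half a turn a second, without letting go on the way, until the jaws hold the stake snugly but are not over-tightened: stop as soon as the crank clearly stiffens. Let go and leave the other things on the bench alone.

Things in the scene. Friction and masses are not known exactly. Their poses are not given: they have to be found in the camera images.
- stake: the work: steel T-shaped stake, 63 mm high, 0.45 kg, standing on its foot on the bench at the robot's left, its x within 0.4 rad of world x; may swap places with the dome stake. Origin: centre of its underside, z up. Square shank 26 x 26 mm up to z 45 mm; above it a flat bar head 70 mm long (its x), 22 mm wide (its y), z 45 to 63 mm. Grasp the head across its width from above.
- dome_stake: a steel stake with the same 26 mm shank and a round domed head 48 mm across, 63 mm high; not wanted. Origin at the centre of its underside.
- vise: grey vise fixed to the bench, 110 mm (its x, along the jaw faces) by 345 mm (its y). Origin on the bench under its middle, z up; yaw within 0.3 rad of world. Bed top at z 30 mm. Along its y: gearbox with crank from -170 to -60 mm (top at z 70 mm), open bed with the moving jaw, fixed jaw +135 to +165 mm.
- bed (a point): point on the bed (vise x 0, y 122, z 30 mm), axes as the vise's, 13 mm from the fixed jaw's block. Set the stake's foot down within 3 cm of it along x and 15 to 30 mm from it towards the moving jaw, clear of the face plate; the jaw then slides the stake home against the plate, where its foot ends 2 to 12 mm short of this point.
- fixed_jaw: the fixed jaw: steel block 70 mm wide, 34 mm high above the bed, 30 mm thick, top 64 mm above the bench. Origin at the foot of the middle of the block's face, which looks to the vise's -y. In it sits an adjustable bright steel face plate, locked 2 to 12 mm proud of the block, differently each time; its setting is not measured. The stake bears on this plate.
- jaw: the dark moving jaw on its carriage, 70 mm wide, 34 mm high, 29 mm thick with the carriage. Origin at the foot of the middle of its face, which looks to the vise's +y. It moves to +y, towards the fixed jaw, 5 mm per radian of the crank; it is backed by stiff springs that yield up to 1 mm or so when it clamps.
- crank (a joint): crank angle, rad, growing clockwise from above, closing the jaws; at 0 they are 91 mm apart less the face plate's 2 to 12 mm. Starts 0 to 3.5, grips the shank somewhere at 10.6 to 12.6. At 0 its arm points to the vise's +y. Friction: 7 to 8 N at the grip turning, 3 to 7 N at rest. On the stake the push rises 3 N in 6 mm; each newton past 7 clamps 12 N harder. Snug at 9 to 13 N; 19 N is too tight.
- hub (a point): point on the crank's upright turning axis, at the top of the hub, 86 mm above the bench. The crank arm reaches 60 mm from it to the grip's axis; the arm's top lies at 84 mm.
- grip: upright wooden grip of the crank, a sleeve 20 mm in diameter and 50 mm tall that spins freely on its pin, so that the hand can keep its heading all the way round. Origin at the centre of its underside, 88 mm above the bench; its top is at 138 mm. Pinch it from above.
- hammer: bystander: hammer lying on the far side. Origin on its underside.
- jar: bystander: small glass jar, 52 mm across, 60 mm tall, to the right. Origin at the centre of its underside.
- dish: bystander: white dish, 80 mm across, far left. Origin at the centre of its underside.
- mandrel: bystander: steel spindle standing 130 mm tall, 32 mm across, to the right. Origin at the centre of its underside.
- gauge: bystander: brass bar 90 x 20 x 12 mm lying to the right of the vise. Origin at the centre of its underside.
Things that resemble listed ones, but are neither listed nor needed, are in the scene too. Leave any blue or turquoise look-alike of the stake alone.

How it is judged:
By the outcome, as a careful person would: the job done as asked, in the order asked, and still so for the second after the job is handed in, with the robot touching nothing.
It also fails if it takes over 70 s, if anything falls off the work surface, if the arm or the gripper's body presses on something with over 40 N, if the wrist force passes 120 N, or if a joint passes its speed limit or range.

### The arm

A 6-joint arm with a two-finger parallel gripper is mounted at the origin on the work surface. World frame = base frame: x ahead of the robot, y to its left, z up, the work surface at z = 0. Lengths are in m, angles in rad, forces in N, time in s.
With the tool pointing down it reaches from about 0.3 to 1 m from the base axis. Payload 5.1 kg.
Tool frame: the origin (TCP) lies at the very end of the fingers, on their centre line; the grasp point (between the pads) lies 19 mm behind it; z points along the fingers, y is the line along which they close (so a half turn about z gives the same grasp; the last joint's range is limited). The gripper opens to 95 mm and grips with 3 to 60 N. Pads are 20 mm wide; open, the fingers measure 119 mm over their backs; the gripper's body (75 mm by 180 mm) begins 59 mm behind the grasp point.
Start: joints at [-1.383, 0.124, 1.65, -0, 1.367, -0.083], TCP at [0.174, -0.626, 0.215] pointing down, gripper open.
Joint ranges: [-2.61, 2.61], [-1.02, 2.33], [0.03, 2.71], [-1.35, 4.49], [0.32, 2.68], [-2.91, 2.91]. Speed limits (rad/s): [2.57, 2.57, 3.14, 3.14, 3.14, 3.14].

### API

Orientations are given as a rotation vector (axis times angle).
In Python, from rig import env gives the robot as it stands. The module is installed in compiled form; this text tells all that it offers. Calls block until the motion is done:
- env.move_ptp(position, orientation): joint-space move of the TCP to a pose.
- env.line_to(position, vel=0.15, rotation=None): straight line of the TCP; rotation=None keeps the orientation; vel is the mean speed in m/s.
- env.goto_joints(angles): joint-space move.
- env.gripper_to(opening, force=None): finger opening in m; force is the grip in N (None keeps the last); returns when the fingers have stopped.
- env.wait(seconds).
- env.solve_ik(position, orientation): joint angles nearest the present ones, or None.
- env.get_image(name): name is "scene" or "top" or "wrist"; returns (picture, depth): 384x512x3 uint8, red, green, blue; 384x512 float32, m along the optical axis (not along the pixel's ray), 0 where there is no reading.
- env.calibration(name): a dict with "camera_matrix" (3x3 intrinsics, pixels), "k1" (the pictures are not rectified: a ray, as slopes to the right and down, at radius r is drawn at 1 + k1 r^2 times it, then the intrinsics apply), "R" (3x3) and "t" (3): a world point X has camera coordinates R X + t; the wrist camera has in their place "tool_from_camera" (4x4, takes a point from camera to tool coordinates, whose origin is the TCP and whose axes are the flange's). Camera axes: x right, y down, z forward; pixel columns grow to the right and rows downward; lengths in m; the calibration is good to about 2 mm. A picture is of the moment at which its call begins: read the wrist's pose just before it. calibration takes no time and is no camera call.
A pose or a line that the arm cannot do raises env.IKError and nothing moves.
- env.sign_off(): hands the job in; it is judged then, once.
Trained networks look in the newest picture that a camera, given by its name, has taken for a name from the list of things; names that differ only in an ending like _2 or _b are one class to them, and where a whole thing is asked for, a point or a joint stands for the part that bears it (a point fixed in the world has none). Each returns a list of dicts, best first, with "confidence" (0 to 1); they miss things now and then, are a little off and sometimes report something else, mostly with a low value. They report only what shows in the picture. A call takes as long as a camera call. They do not tell look-alikes from the thing itself.
- env.boxes_of(thing, camera): "xyz" ([x, y, z] in m, in world coordinates, good to about 4 mm: the middle of the surface that is visible of it).
- env.cut_out(thing, camera): "pixels" (384x512 bool, what is visible of it).
Readings, each from a call of its own:
- env.get_clock(): time.
- env.get_q(): joint angles.
- env.get_qd(): joint speeds.
- env.get_joint_torque(): joint torques, N m.
- env.get_position(): TCP position.
- env.get_tool_rot(): TCP orientation.
- env.get_wrist_force(): force on the tool from outside, world axes, zero at the start.
- env.get_wrist_torque(): the same for the moment, N m.
- env.get_finger_gap(): finger opening in m.
- env.get_grip_force(): force on a finger pad.
Only numpy, scipy, OpenCV 4.12 (cv2) and the standard library are available. Lean on these libraries where they do the work, as an engineer would, in place of code of your own. Each camera call takes 0.05 s, during which the arm holds its last target. There are 200 camera calls.

## Working session

There is one attempt and no reset: what is moved stays moved. The work goes in short steps, each a Python script; the robot and the scene stay as the last script left them, time stands still between calls to the robot, and variables do not carry over. Pictures are saved under pics/ and viewed, at most 10 in all, crops included, and the job is handed in when it is done.

```bash
mkdir -p pics; ls
cat > h.py <<'E'
import numpy as np, cv2
from rig import env
def save(name,img): cv2.imwrite(f'pics/{name}.png',img[...,::-1])
def world(cam,uv,depth,pose=None):
    """uv Nx2, depth N -> world points"""
    c=env.calibration(cam);K=np.array(c['camera_matrix']);k1=c['k1']
    d=cv2.undistortPoints(np.array(uv,float).reshape(-1,1,2),K,np.array([k1,0,0,0.])).reshape(-1,2)
    P=np.c_[d,np.ones(len(d))]*np.array(depth).reshape(-1,1)
    if cam=='wrist':
        T=np.array(c['tool_from_camera']);P=P@T[:3,:3].T+T[:3,3]
        p,r=pose;return P@cv2.Rodrigues(np.array(r,float))[0].T+p
    R=np.array(c['R']);return (P-np.array(c['t']))@R
E
python3 - <<'E'
from h import *
for cam in ['top','scene']:
    im,d=env.get_image(cam); save(cam,cv2.resize(im,(800,600))); np.savez(f'{cam}.npz',im=im,d=d)
    for t in ['stake','dome_stake','vise','fixed_jaw','jaw','crank','grip','hub','jar','mandrel']:
        print(cam,t,[(np.round(b['xyz'],3).tolist(),round(b['confidence'],2)) for b in env.boxes_of(t,cam)][:4])
print(env.get_clock(),env.get_tool_rot())
E
```

```text
pics
top stake [([0.544, -0.032, 0.03], 0.57), ([0.582, 0.322, 0.064], 0.47), ([0.588, 0.426, 0.064], 0.47)]
top dome_stake [([0.442, 0.325, 0.056], 0.53)]
top vise [([0.548, -0.039, 0.035], 0.63)]
top fixed_jaw [([0.576, 0.11, 0.063], 0.83)]
top jaw [([0.56, 0.017, 0.06], 0.54)]
top crank [([0.542, -0.162, 0.087], 0.5)]
top grip [([0.755, 0.01, 0.029], 0.29), ([0.466, -0.385, 0.061], 0.17)]
top hub [([0.546, -0.036, 0.03], 0.64)]
top jar [([0.759, 0.008, 0.028], 0.65), ([0.466, -0.383, 0.061], 0.49)]
top mandrel [([0.541, -0.16, 0.087], 0.34)]
scene stake [([0.59, 0.324, 0.063], 0.76), ([0.59, 0.213, 0.059], 0.67), ([0.596, 0.422, 0.063], 0.66)]
scene dome_stake [([0.45, 0.323, 0.054], 0.67)]
scene vise [([0.567, 0.012, 0.067], 0.22)]
scene fixed_jaw [([0.593, 0.103, 0.068], 0.67)]
scene jaw [([0.568, 0.013, 0.063], 0.64)]
scene crank [([0.553, -0.176, 0.085], 0.89)]
scene grip [([0.565, -0.189, 0.121], 0.55)]
scene hub [([0.565, -0.042, 0.028], 0.57)]
scene jar [([0.477, -0.387, 0.046], 0.88)]
scene mandrel [([0.623, -0.397, 0.05], 0.75), ([0.474, -0.387, 0.046], 0.6), ([0.568, 0.014, 0.068], 0.15)]
1.1 [-3.11277980e+00 -4.24093469e-01  1.66118912e-05]
```

View pics/top.png

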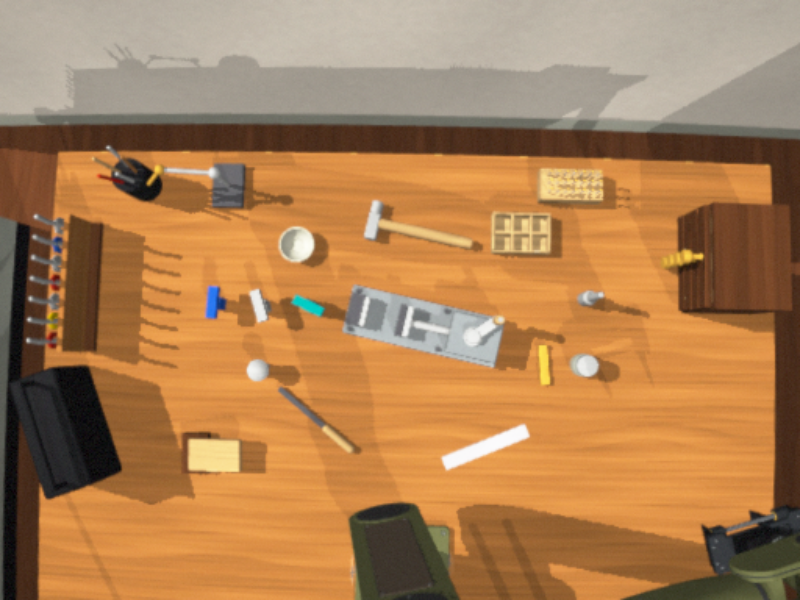

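View pics/scene.png

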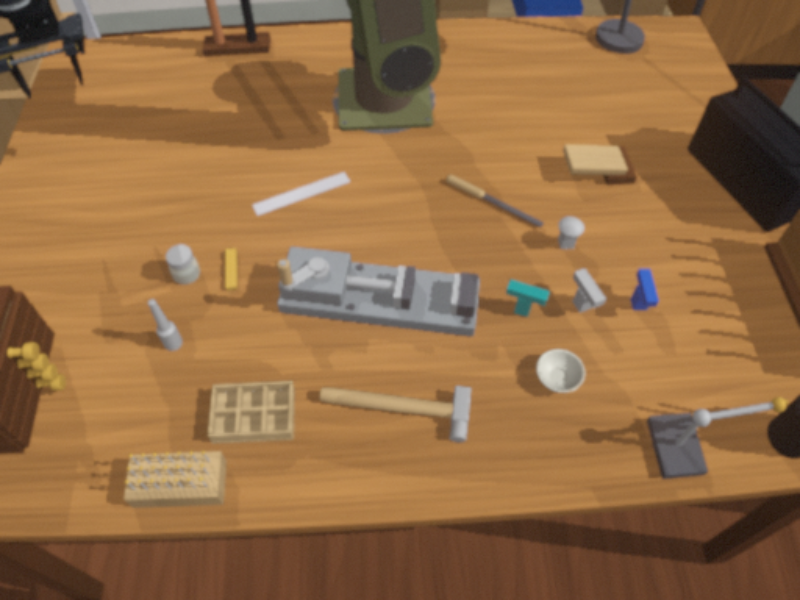

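Candidates for the stake in the top view: blue T (213,302), silver T (259,305) and turquoise T (308,305). There is also a round silver dome at (258,370). The silver T is the one that fits: it is bare steel with a flat bar head. I'll confirm with a crop and fit the geometry.

Run:
```python
from h import *
a=np.load('top.npz');s=np.load('scene.npz')
c1=cv2.resize(a['im'][170:260,120:220],(400,360),interpolation=cv2.INTER_CUBIC);c2=cv2.resize(s['im'][125:215,310:430],(400,360),interpolation=cv2.INTER_CUBIC)
save('crop',np.hstack([c1,c2]))
v,u=np.mgrid[0:384,0:512];uv=np.c_[u.ravel(),v.ravel()]
C={}
for cam,z in(('top',a),('scene',s)):
    d=z['d'].ravel();W=world(cam,uv,d);W[d==0]=9
    C[cam]=W
    def sel(x0,x1,y0,y1,z0,z1):
        m=(W[:,0]>x0)&(W[:,0]<x1)&(W[:,1]>y0)&(W[:,1]<y1)&(W[:,2]>z0)&(W[:,2]<z1);return W[m]
    def rect(n,P):
        if len(P)<5: print(cam,n,len(P));return
        r=cv2.minAreaRect((P[:,:2]*1000).astype(np.float32));print(cam,n,len(P),np.round(r[0],1),np.round(r[1],1),round(r[2],1),'zmed',np.round(np.median(P[:,2]),4),'mean',np.round(P.mean(0),4))
    rect('stakehead',sel(.53,.65,.27,.37,.05,.08))
    rect('vise all',sel(.44,.68,-.25,.17,.018,.16))
    rect('gear',sel(.44,.68,-.25,-.06,.055,.077))
    rect('jaws',sel(.50,.64,-.03,.06,.05,.08)); rect('fixed',sel(.50,.66,.06,.16,.05,.08))
    rect('grip',sel(.44,.68,-.27,-.05,.12,.16)); rect('crank',sel(.44,.68,-.25,-.06,.079,.1))
    rect('table',sel(.35,.45,.0,.2,-.02,.015))
```

```text
top stakehead 144 [581.8 323.3] [70.8 23.5] 20.3 zmed 0.0619 mean [0.5807 0.3227 0.0618]
top vise all 3176 [546.4 -34.9] [345.1 110.2] 78.2 zmed 0.0337 mean [ 0.5455 -0.0352  0.0476]
top gear 735 [ 526.5 -129.4] [142.7  89.9] 78.3 zmed 0.0691 mean [ 0.5205 -0.1395  0.0689]
top jaws 194 [552.6  -3.6] [52.  69.4] 78.2 zmed 0.062 mean [0.5544 0.0041 0.0613]
top fixed 251 [576.7 109. ] [41.7 69.8] 78.3 zmed 0.0623 mean [0.5764 0.1087 0.0623]
top grip 34 [ 557.5 -188.4] [17.3 16.1] 89.6 zmed 0.1373 mean [ 0.5581 -0.1878  0.1355]
top crank 140 [ 536.6 -159.8] [28.  74.8] 30.8 zmed 0.0845 mean [ 0.5357 -0.1559  0.0847]
top table 1613 [400.   99.9] [199.6  99.9] 90.0 zmed -0.0006 mean [ 0.4     0.0996 -0.0007]
scene stakehead 245 [579.7 325.6] [72.  26.3] 19.8 zmed 0.0627 mean [0.5825 0.3238 0.0614]
scene vise all 4739 [544.5 -35.5] [345.8 115.1] 78.3 zmed 0.0363 mean [ 0.5582 -0.0406  0.0488]
scene gear 948 [ 528.  -131.2] [143.5  96.3] 79.2 zmed 0.0701 mean [ 0.5285 -0.1348  0.069 ]
scene jaws 306 [552.   -3.8] [51.9 71.5] 78.4 zmed 0.0634 mean [0.5566 0.0038 0.0618]
scene fixed 375 [575.3 108.7] [41.2 73.4] 77.9 zmed 0.0638 mean [0.5797 0.1081 0.0632]
scene grip 70 [ 559.6 -189.1] [18.5 18.6] 36.9 zmed 0.1375 mean [ 0.5618 -0.1889  0.1342]
scene crank 229 [ 539.2 -165.3] [28.8 83.6] 31.3 zmed 0.0857 mean [ 0.5401 -0.16    0.0859]
scene table 1731 [400.1 100. ] [199.9  99.9] 90.0 zmed 0.0011 mean [0.4011 0.1001 0.0011]
```

View pics/crop.png

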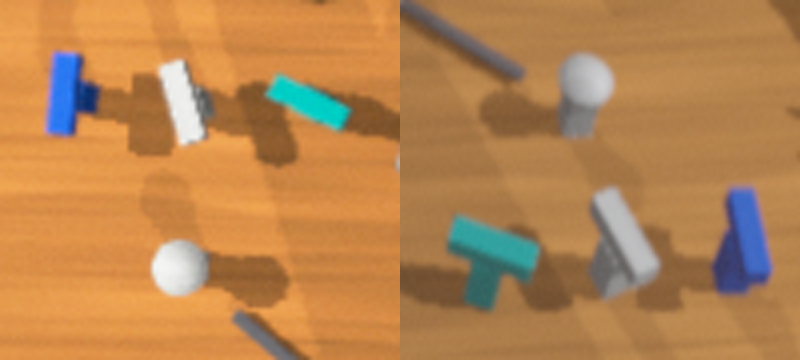

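The crop shows the silver T with a flat bar head at crop (183,100), scene half (625,240). Its neighbours are the blue and turquoise look-alikes and the dome. The silver T is the stake, so I'll pick it and place it.

```bash
cat >> h.py <<'E'
V0=np.array([.5455,-.035]);VA=np.deg2rad(-11.8)
VX=np.array([np.cos(VA),np.sin(VA)]);VY=np.array([-np.sin(VA),np.cos(VA)])
def vp(x,y,z): return np.r_[V0+x*VX+y*VY,z]
def rot(p): return np.pi*np.array([np.cos(p/2),np.sin(p/2),0])
E
python3 - <<'E'
from h import *
S=np.array([.581,.324]);a=np.deg2rad(20.2)
for p,r in((np.r_[S,.2],rot(a)),(vp(0,.1,.2),rot(VA)),(vp(0,.1,.07),rot(VA))): print(np.round(env.solve_ik(p,r),2))
env.gripper_to(.06,40)
env.move_ptp(np.r_[S,.16],rot(a))
env.line_to(np.r_[S,.040],vel=.12)
env.gripper_to(.0,40)
print('gap',env.get_finger_gap(),env.get_grip_force())
env.line_to(np.r_[S,.18],vel=.15)
print('gap',env.get_finger_gap(),env.get_wrist_force())
env.move_ptp(vp(0,.1,.18),rot(VA))
env.line_to(vp(0,.1,.10),vel=.12)
im,d=env.get_image('wrist');save('w1',im)
im,d=env.get_image('scene');save('s1',cv2.resize(im[100:260,150:380],(800,556)))
print(env.get_clock(),env.get_wrist_force(),env.get_position())
E
```

```text
[ 0.43  0.17  1.63 -0.    1.35  1.65]
[ 0.02 -0.04  1.85 -0.    1.34  1.79]
[ 0.02  0.08  1.95 -0.    1.11  1.79]
gap 0.025096112022614508 39.86904859542847
gap 0.025261048540886722 [-0.79276407  0.33305394 -4.40413339]
10.3167 [ 0.60653698  0.87436459 -4.29163139] [0.5670875  0.06298433 0.10152275]
```

View pics/s1.png

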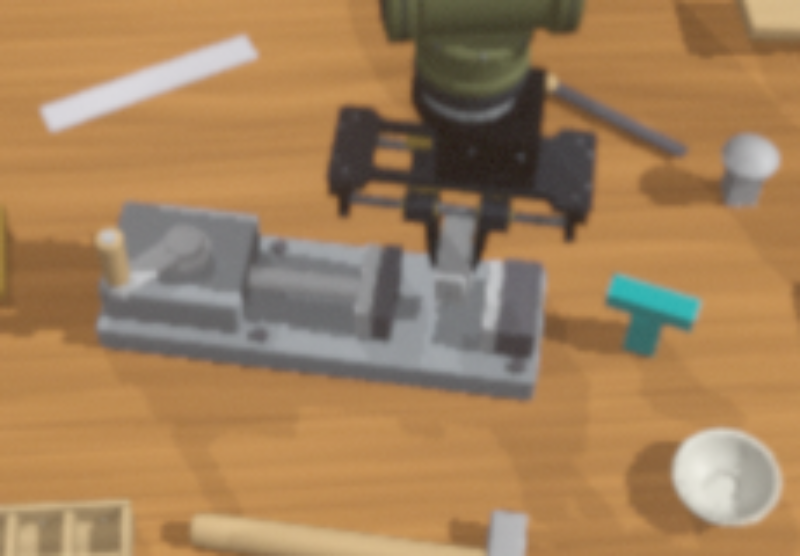

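View pics/w1.png

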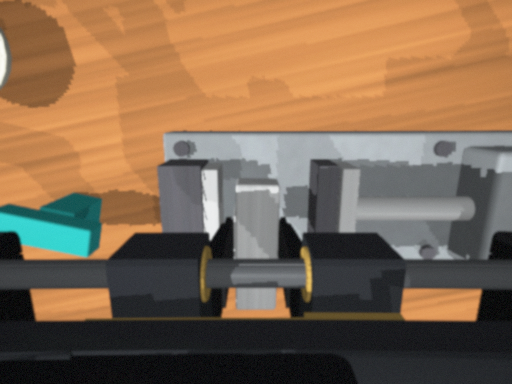

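The views show the stake held square above the bed. In the wrist view, the head (258,200) lies parallel to the bright plate (210,195) and sits between it and the dark jaw (322,195). I'll lower it until it touches and release.

Run:
```python
from h import *
env.line_to(vp(0,.1,.075),vel=.1)
f0=env.get_wrist_force()[2]
for z in np.arange(.074,.0675,-.001):
    env.line_to(vp(0,.1,z),vel=.03); f=env.get_wrist_force()[2]; print(round(z,4),round(f-f0,2))
    if f-f0>4: break
print(env.get_position(),env.get_clock())
env.gripper_to(.034)
env.line_to(vp(0,.1,.12),vel=.08)
env.line_to(vp(0,.1,.22),vel=.2)
env.move_ptp(vp(.0,-.06,.30),rot(VA))
pose=(env.get_position(),env.get_tool_rot())
im,d=env.get_image('wrist');save('w2',im);np.savez('w2.npz',im=im,d=d,p=pose[0],r=pose[1])
im,d=env.get_image('scene');save('s2',cv2.resize(im[120:240,170:320],(800,640))[:600]);np.savez('s2.npz',im=im,d=d)
im,d=env.get_image('top');np.savez('t2.npz',im=im,d=d)
print(env.get_clock())
```

```text
0.074 -0.68
0.073 -1.27
0.072 0.26
0.071 -0.78
0.07 0.96
0.069 7.32
[0.56650264 0.06293118 0.07015606] 12.2167
14.9917
```

View pics/w2.png

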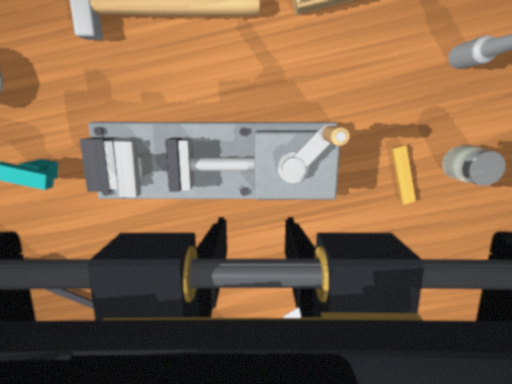

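View pics/s2.png

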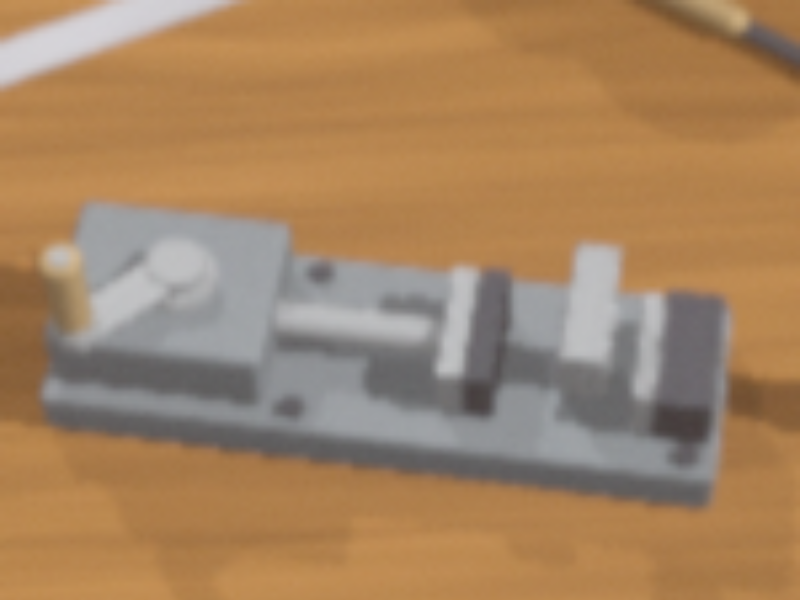

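The stake stands upright and square between the jaws (wrist (125,168), scene crop (592,320)). The hub is at wrist (292,168) and the grip top at (340,136). Next I'll localise the hub and grip.

Run:
```python
from h import *
v,u=np.mgrid[0:384,0:512];uv=np.c_[u.ravel(),v.ravel()]
for cam,f in(('top','t2'),('scene','s2'),('wrist','w2')):
    z=np.load(f+'.npz');d=z['d'].ravel()
    W=world(cam,uv,d,(z['p'],z['r']) if cam=='wrist' else None);W[d==0]=9
    q=np.c_[(W[:,:2]-V0)@np.c_[VX,VY],W[:,2]]
    def sel(x0,x1,y0,y1,z0,z1):
        return q[(q[:,0]>x0)&(q[:,0]<x1)&(q[:,1]>y0)&(q[:,1]<y1)&(q[:,2]>z0)&(q[:,2]<z1)]
    def rect(n,P):
        if len(P)<4: print(cam,n,len(P));return
        r=cv2.minAreaRect((P[:,:2]*1000).astype(np.float32));print(cam,n,len(P),np.round(r[0],1),np.round(r[1],1),round(r[2],1),'z',np.round(np.median(P[:,2]),4))
    rect('all',sel(-.09,.09,-.2,.19,.018,.12));rect('grip',sel(-.1,.1,-.25,-.05,.130,.145));rect('stake',sel(-.05,.05,.07,.13,.085,.1))
    rect('gear',sel(-.08,.08,-.19,-.04,.063,.075));rect('crank',sel(-.08,.08,-.19,-.05,.0785,.095))
    P=sel(-.08,.08,-.19,-.05,.0785,.095)
    H=P[np.hypot(P[:,0],P[:,1]+.115)<.018]; print('  hubtop z',np.round(np.percentile(H[:,2],[10,50,90]),4))
z=np.load('w2.npz');save('hub',cv2.resize(z['im'][110:210,240:370],(780,600),interpolation=cv2.INTER_CUBIC))
h=vp(0,-.115,.095)
for psi in (VA,VA+np.pi/2,VA-np.pi/2,np.pi/4):
    for k in range(0,360,60):
        t=np.deg2rad(k)
        try:q=env.solve_ik(h+np.r_[.06*np.cos(t),.06*np.sin(t),0],rot(psi));print(round(psi,2),k,None if q is None else np.round(q,2))
        except Exception as e:print(e)
```

```text
top all 1506 [0.8 3.7] [338.8 110.1] 89.9 z 0.032
top grip 0
top stake 142 [  0.7 101.1] [21.9 68.8] 89.1 z 0.0922
top gear 61 [ -41.9 -106.4] [97.8  8.6] 86.1 z 0.0683
top crank 0Traceback (most recent call last):
  File "<stdin>", line 15, in <module>
    return _quantile_unchecked(
        a, q, axis, out, overwrite_input, method, keepdims, weights)
    return _ureduce(a,
                    func=_quantile_ureduce_func,
    ...<5 lines>...
                    overwrite_input=overwrite_input,
                    method=method)
    r = func(a, **kwargs)
    result = _quantile(arr,
                       quantiles=q,
    ...<2 lines>...
                       out=out,
                       weights=wgt)
    slices_having_nans = np.isnan(arr[-1, ...])
                                  ~~~^^^^^^^^^
IndexError: index -1 is out of bounds for axis 0 with size 0
```

```bash
cat > m.py <<'E'
from h import *
v,u=np.mgrid[0:384,0:512];uv=np.c_[u.ravel(),v.ravel()]
for cam,f in(('top','top'),('scene','s2'),('wrist','w2')):
    z=np.load(f+'.npz');d=z['d'].ravel()
    W=world(cam,uv,d,(z['p'],z['r']) if cam=='wrist' else None);W[d==0]=9
    q=np.c_[(W[:,:2]-V0)@np.c_[VX,VY],W[:,2]]
    def sel(x0,x1,y0,y1,z0,z1):
        return q[(q[:,0]>x0)&(q[:,0]<x1)&(q[:,1]>y0)&(q[:,1]<y1)&(q[:,2]>z0)&(q[:,2]<z1)]
    def rect(n,P):
        if len(P)<4: print(cam,n,len(P));return
        r=cv2.minAreaRect((P[:,:2]*1000).astype(np.float32));print(cam,n,len(P),np.round(r[0],1),np.round(r[1],1),round(r[2],1),'z',np.round(np.median(P[:,2]),4))
    rect('all',sel(-.09,.09,-.2,.19,.018,.12));rect('grip',sel(-.1,.1,-.25,-.05,.130,.145));rect('stake',sel(-.05,.05,.07,.13,.085,.1))
    rect('gear',sel(-.08,.08,-.19,-.04,.063,.075))
    P=sel(-.08,.08,-.19,-.05,.0785,.1);rect('crank',P)
    rect('hubdisc',P[np.hypot(P[:,0],P[:,1]+.115)<.023])
    # arm-free half of the hub disc: circle fit on hull points facing away from the grip
    H=cv2.convexHull((P[:,:2]*1000).astype(np.float32))[:,0];print('  hull',np.round(H).astype(int).tolist())
h=vp(0,-.115,.095)
for psi in (VA,VA-np.pi/2,np.pi/4):
    for k in range(0,360,90):
        t=np.deg2rad(k)
        try:q=env.solve_ik(h+np.r_[.06*np.cos(t),.06*np.sin(t),0],rot(psi));print(round(psi,2),k,None if q is None else np.round(q,2))
        except Exception as e:print(e)
E
python3 m.py
```

```text
top all 3142 [0.8 0.2] [345.1 110.2] 90.0 z 0.0335
top grip 29 [  43.2 -148.4] [16.2 15.9] 10.9 z 0.1377
top stake 0
top gear 686 [   0.7 -112.4] [ 89.9 110.6] 0.1 z 0.0692
top crank 145 [  14.9 -122. ] [28.  80.2] 42.6 z 0.0843
top hubdisc 86 [   5.9 -110.5] [27.9 38.8] 55.4 z 0.085
  hull [[52, -142], [48, -137], [11, -97], [7, -95], [-8, -88], [-14, -106], [-13, -109], [-12, -112], [-8, -118], [35, -154]]
scene all 4748 [ 0.5 -0.6] [345.5 113.7] 90.0 z 0.0458
scene grip 51 [  44.6 -148.7] [18.4 18.2] 28.5 z 0.1382
scene stake 200 [ -0.3 100.5] [22.  72.5] 89.1 z 0.0937
scene gear 805 [ 1.000e-01 -1.131e+02] [110.6  93.1] 89.8 z 0.0705
scene crank 238 [  18.9 -127.2] [32.1 88.3] 42.1 z 0.0857
scene hubdisc 125 [   3.1 -112.5] [29.  45.3] 37.6 z 0.086
  hull [[55, -146], [53, -140], [10, -94], [-3, -91], [-11, -95], [-13, -109], [-13, -114], [-12, -117], [-8, -121], [45, -159], [50, -157], [54, -155]]
wrist all 19095 [1.6 0.2] [109.4 342.5] 0.1 z 0.0627
wrist grip 305 [  45.1 -147.6] [18.5 18.9] 89.2 z 0.1396
wrist stake 1176 [  1.7 100.2] [23.4 68.8] 89.2 z 0.094
wrist gear 4228 [ 
[... 184 characters left out ...]
, -146], [56, -144], [56, -143], [12, -97], [7, -94], [5, -93], [4, -93], [2, -93], [1, -93], [-1, -93], [-5, -94], [-7, -96], [-9, -97], [-11, -99], [-12, -103], [-12, -104], [-12, -113], [-9, -117], [33, -152], [55, -153], [56, -151]]
-0.21 0 [-0.34  0.12  1.87 -0.    1.16  1.44]
-0.21 90 [-0.27 -0.04  2.03 -0.    1.15  1.51]
-0.21 180 [-0.42 -0.14  2.12 -0.    1.16  1.36]
-0.21 270 [-0.47  0.04  1.95 -0.    1.15  1.3 ]
-1.78 0 None
-1.78 90 None
-1.78 180 None
-1.78 270 [-0.47  0.04  1.95 -0.    1.15  2.87]
0.79 0 [-0.34  0.12  1.87 -0.    1.16  0.45]
0.79 90 [-0.27 -0.04  2.03 -0.    1.15  0.52]
0.79 180 [-0.42 -0.14  2.12 -0.    1.16  0.37]
0.79 270 [-0.47  0.04  1.95 -0.    1.15  0.31]
```

```bash
cat >> h.py <<'E'
Z=.097
def F(n=4):
    r=[]
    for _ in range(n): r.append(env.get_wrist_force()); env.wait(.005)
    return np.mean(r,0)
def dirs(t):
    rad=np.sin(t)*VX+np.cos(t)*VY; tan=np.cos(t)*VX-np.sin(t)*VY   # tan: clockwise
    return rad,tan
def wind(hub,t,steps,dt,vel,f0,g=1e-4,stop=None):
    for i in range(steps):
        t+=dt;rad,tan=dirs(t)
        env.line_to(np.r_[hub+.06*rad,Z],vel=vel)
        f=(F()-f0); fr=f[:2]@rad; ft=-f[:2]@tan
        p=np.array(env.get_position())[:2]-hub
        print(f'{t:.3f} ft {ft:.1f} fr {fr:.1f} fz {f[2]:.1f} lag {(0.06*rad-p)@tan*1000:.1f} gap {env.get_finger_gap()*1000:.1f} t {env.get_clock():.2f}')
        hub=hub+np.clip(g*fr,-.0006,.0006)*rad
        if abs(fr)>30 or (stop and ft>stop): break
    np.savez('st.npz',hub=hub,t=t,f0=f0);return hub,t
E
python3 - <<'E'
from h import *
hub=vp(.001,-.1075,0)[:2];t=2.32;G=vp(.0443,-.148,0)[:2]
env.gripper_to(.05,50)
env.move_ptp(np.r_[G,.19],rot(VA))
env.line_to(np.r_[G,Z],vel=.12)
env.wait(.2);f0=F(10);print(f0)
env.gripper_to(0,50)
print('gap',env.get_finger_gap(),env.get_grip_force(),F()-f0,env.get_clock())
hub,t=wind(hub,t,6,.15,.07,f0)
print(hub-vp(.001,-.1075,0)[:2])
E
```

```text
[-0.09467904  0.0259187  -0.0331411 ]
gap 0.01917479074141028 50.0001277634874 [-0.19085404 -1.02399024 -0.32711075] 18.0333
2.470 ft 4.9 fr -1.8 fz -1.5 lag 0.8 gap 19.2 t 18.34
2.620 ft 4.3 fr -1.7 fz -1.5 lag 0.5 gap 19.5 t 18.65
2.770 ft 4.0 fr -2.0 fz -1.6 lag 0.2 gap 19.1 t 18.96
2.920 ft 3.9 fr -0.6 fz -2.8 lag 0.1 gap 19.3 t 19.27
3.070 ft 3.9 fr 0.3 fz -3.0 lag 0.1 gap 18.9 t 19.57
3.220 ft 4.0 fr 0.4 fz -3.2 lag 0.0 gap 19.2 t 19.88
[-0.00018093  0.00051336]
```

Run:
```python
from h import *
s=np.load('st.npz');wind(s['hub'],float(s['t']),28,.245,.08,s['f0'],stop=8)
```

```text
3.465 ft 2.4 fr 1.2 fz -2.2 lag -0.2 gap 19.1 t 20.25
3.710 ft 2.7 fr 1.5 fz -2.1 lag -0.1 gap 19.0 t 20.62
3.955 ft 3.0 fr 2.0 fz -2.0 lag -0.1 gap 19.0 t 20.98
4.200 ft 2.7 fr 0.8 fz -1.8 lag -0.1 gap 19.4 t 21.35
4.445 ft 3.0 fr -0.6 fz -1.9 lag -0.1 gap 19.2 t 21.72
4.690 ft 3.0 fr -0.7 fz -1.6 lag -0.0 gap 18.9 t 22.08
4.935 ft 2.8 fr -0.5 fz -0.9 lag 0.0 gap 19.1 t 22.45
5.180 ft 3.6 fr -0.5 fz -0.1 lag 0.0 gap 19.2 t 22.82
5.425 ft 2.7 fr 0.1 fz 0.9 lag -0.0 gap 19.5 t 23.18
5.670 ft 3.1 fr -0.3 fz 0.4 lag 0.0 gap 19.1 t 23.55
5.915 ft 2.7 fr -0.3 fz 0.5 lag 0.0 gap 18.9 t 23.92
6.160 ft 2.4 fr -0.6 fz 0.6 lag 0.1 gap 19.1 t 24.28
6.405 ft 2.7 fr -0.3 fz 0.8 lag 0.1 gap 19.4 t 24.65
6.650 ft 2.9 fr -0.7 fz 0.8 lag 0.1 gap 19.3 t 25.02
6.895 ft 2.8 fr -1.5 fz 0.9 lag 0.1 gap 19.2 t 25.38
7.140 ft 3.2 fr -0.9 fz 0.8 lag 0.1 gap 19.4 t 25.75
7.385 ft 2.5 fr -1.2 fz 0.1 lag 0.2 gap 19.1 t 26.12
7.630 ft 2.7 fr -1.1 fz -0.4 lag 0.2 gap 18.8 t 26.48
7.875 ft 3.4 fr -1.5 fz -0.9 lag 0.1 gap 19.3 t 26.85
8.120 ft 3.2 fr -1.4 fz -0.9 lag 0.1 gap 19.2 t 27.22
8.365 ft 3.5 fr -1.5 fz -1.2 lag 0.2 gap 19.2 t 27.58
8.610 ft 3.5 fr -2.0 fz -2.0 lag 0.2 gap 19.1 t 27.95
8.855 ft 3.3 fr -2.3 fz -2.6 lag 0.2 gap 19.0 t 28.32
9.100 ft 3.2 fr -2.3 fz -3.5 lag 0.2 gap 19.4 t 28.68
9.345 ft 3.3 fr -1.9 fz -4.0 lag 0.2 gap 19.1 t 29.05
9.590 ft 3.4 fr -2.4 fz -5.3 lag 0.2 gap 19.5 t 29.42
9.835 ft 3.7 fr -2.7 fz -5.4 lag 0.3 gap 19.4 t 29.78
10.080 ft 3.7 fr -2.3 fz -5.2 lag 0.3 gap 19.2 t 30.15
```

Run:
```python
from h import *
s=np.load('st.npz');h,t=wind(s['hub'],float(s['t']),5,.1,.06,s['f0'],stop=5.2)
wind(h,t,30,.06,.06,s['f0'],stop=5.2)
```

```text
10.180 ft 4.1 fr -1.9 fz -5.8 lag 0.7 gap 19.0 t 30.43
10.280 ft 4.8 fr -1.8 fz -5.8 lag 0.8 gap 19.1 t 30.72
10.380 ft 4.6 fr -1.6 fz -6.1 lag 0.9 gap 19.5 t 31.00
10.480 ft 4.6 fr -1.7 fz -6.0 lag 1.0 gap 19.1 t 31.28
10.580 ft 4.9 fr -1.2 fz -5.4 lag 1.1 gap 19.1 t 31.57
10.640 ft 5.5 fr -1.6 fz -5.5 lag 1.4 gap 19.4 t 31.85
```

Run:
```python
from h import *
s=np.load('st.npz');h,t=wind(s['hub'],float(s['t']),10,.06,.06,s['f0'],stop=6.8)
```

```text
10.700 ft 5.8 fr -0.9 fz -5.3 lag 1.5 gap 18.9 t 32.13
10.760 ft 5.7 fr -1.5 fz -4.9 lag 1.6 gap 19.3 t 32.42
10.820 ft 6.2 fr -0.8 fz -4.5 lag 1.7 gap 19.1 t 32.70
10.880 ft 7.6 fr -0.9 fz -5.1 lag 2.1 gap 19.2 t 32.98
```

Run:
```python
from h import *
s=np.load('st.npz');h,t=wind(s['hub'],float(s['t']),1,.05,.06,s['f0'])
im,d=env.get_image('scene');np.savez('s3.npz',im=im,d=d);save('s3',cv2.resize(im[130:230,200:330],(780,600),interpolation=cv2.INTER_CUBIC))
v,u=np.mgrid[0:384,0:512];uv=np.c_[u.ravel(),v.ravel()]
for f in('s2','s3'):
    z=np.load(f+'.npz');dd=z['d'].ravel();W=world('scene',uv,dd);W[dd==0]=9
    q=np.c_[(W[:,:2]-V0)@np.c_[VX,VY],W[:,2]]
    k=(abs(q[:,0])<.045)&(q[:,1]>.02)&(q[:,1]<.18)
    a=q[k&(q[:,2]>.085)&(q[:,2]<.1)];b=q[k&(q[:,2]>.060)&(q[:,2]<.068)]
    print(f,'stake y',np.percentile(a[:,1],[2,50,98]).round(4)); print(' jawtops hist',np.histogram(b[:,1],np.arange(.02,.18,.004))[0])
```

```text
10.930 ft 9.0 fr -0.9 fz -4.5 lag 2.6 gap 18.9 t 33.27
s2 stake y [0.09   0.1006 0.1111]
 jawtops hist [ 0  0 22 29 28 20 31 33 31 17  0  0  0  0  0  0  0  0  0  0  0  0  0  1
  0  0 11 28 27 32 33 33 34 31 34 33 27  0  0]
s3 stake y [0.1026 0.1129 0.1237]
 jawtops hist [ 0  0  0  0  1  0  0  0  0  0  0  0  3 31 30 29 22 32 32 31  1  0  0  0
  0  0 12 26 30 29 35 32 33 33 30 31 25  0  0]
```

View pics/s3.png

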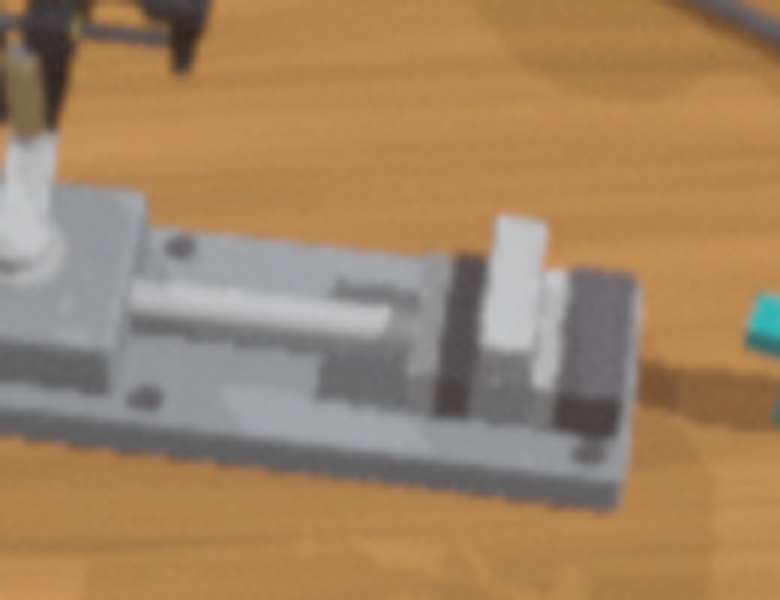

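The stake is clamped: the scene crop shows it at (515,290), against the bright plate (552,330) and the dark jaw (462,330). The push now climbs at the stake's stiffness and reads 9 N. I'll take one small step more, then release.

Run:
```python
from h import *
s=np.load('st.npz');h,t=wind(s['hub'],float(s['t']),1,.045,.05,s['f0'])
p=np.array(env.get_position())
env.gripper_to(.05)
p=np.array(env.get_position());print(F()-s['f0'])
env.line_to(np.r_[p[:2],.2],vel=.12)
env.line_to(np.r_[p[:2],.3],vel=.2)
im,d=env.get_image('scene');np.savez('s4.npz',im=im,d=d)
v,u=np.mgrid[0:384,0:512];uv=np.c_[u.ravel(),v.ravel()]
dd=d.ravel();W=world('scene',uv,dd);W[dd==0]=9
q=np.c_[(W[:,:2]-V0)@np.c_[VX,VY],W[:,2]]
k=(abs(q[:,0])<.045)&(q[:,1]>.02)&(q[:,1]<.18)
a=q[k&(q[:,2]>.085)&(q[:,2]<.1)]
print('stake y',np.percentile(a[:,1],[2,50,98]).round(4),'z',np.median(a[:,2]))
g=q[(abs(q[:,0])<.1)&(q[:,1]>-.25)&(q[:,1]<-.03)&(q[:,2]>.13)&(q[:,2]<.145)];print('grip',g.mean(0),len(g),env.get_clock())
```

```text
10.975 ft 10.2 fr -0.8 fz -4.5 lag 3.1 gap 19.3 t 33.60
[ 0.32901435 -0.22009635  0.35753722]
stake y [0.1026 0.1131 0.1237] z 0.09320455036954409
grip [-0.05767096 -0.1102158   0.13779092] 47 36.075
```

```bash
python3 -c "
from h import *
print(env.sign_off())"
```

```text
the job is handed in; nothing more can be done
None
```

The flat-bar stake stands upright between the jaws and is clamped snugly: the last push on the crank read about 10 N, inside the 9–13 N range. I let go of the crank and handed the job in at about 36 s; no verdict came back.

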